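# Clamp a handle blank until the force tab pops out

### The arm

A 6-joint arm with a two-finger parallel gripper is mounted at the origin on the work surface. World frame = base frame: x ahead of the robot, y to its left, z up, the work surface at z = 0. Lengths are in m, angles in degrees, forces in N, time in s.
With the tool pointing down it reaches from about 0.35 to 0.975 m from the base axis. Payload 17.4 kg.
Tool frame: the origin (TCP) lies on the mounting face of the last link; the fingertips stand 173 mm ahead of it and the grasp point (between the pads) lies 155 mm ahead of it; z points along the fingers, y is the direction in which the jaws open and shut (so a half turn about z gives the same grasp; the last joint's range is limited). The gripper opens to 85 mm and grips with 20 to 120 N. Pads are 22 mm wide; open, the fingers measure 114 mm over their backs; the gripper's body (76 mm by 85 mm) begins 54 mm behind the grasp point. The pads swing forward as they close: fully open they stand 13 mm farther back than shut.
Start: joints at [-73.728, 6.646, 82.598, -0, 90.757, -2.166], TCP at [0.213, -0.64, 0.405] pointing down, gripper open.
Joint ranges: [-162.19, 162.19], [-47.58, 125.68], [4.15, 143.07], [-65.23, 245.23], [0.69, 171.88], [-170.13, 170.13]. Speed limits (degrees/s): [108.29, 108.29, 127.2, 180, 180, 180].

### API

Orientations are given as [roll, pitch, yaw] about the fixed x, y, z axes, in that order (R = Rz(yaw) Ry(pitch) Rx(roll)).
In Python, from cell import env gives the robot as it stands. The module is installed in compiled form; this text tells all that it offers.
- The arm moves only by the tool drive_tool, never from a script. Its argument "commands" is a list of rows, each a list of 3 entries, a list of its own where there are three numbers: the finger opening in mm, from 0 to 85.4, then the shift along the tool's x, y, z in mm, then the turn about the tool's z in degrees. A call has 1 to 12 rows; each row shifts and turns the commanded pose from where the row before left it, along the tool's axes as they then stand; what a row does not reach is not made up. A row lasts 1/10 s, in which the tool goes at most 50 mm and 8.59 degrees, less where a joint would pass 70% of its speed; a pose out of reach is approached as far as the arm can. A call with a gripper value outside its range is refused whole. The fingers move at their own pace and stop on an object; "squeeze" is the grip in N (left out, the last holds). Time passes only in rows, so rows that do not move let the fingers close. It gives the time, the measured TCP pose, the force and the opening at its end, in the units of the state.
- env.state(): the state, without advancing time (a new reading comes with each control period).
- env.snapshot(name): name is "side" or "top" or "wrist"; returns a dict with "color" (420x560x3 uint8, red, green, blue), "fovy" (degrees; the focal length in pixels is half the picture's height over the tangent of half this angle, whatever the lens; pixels are square), "cx", "cy" (the principal point, pixels), "R" (3x3) and "t" (3): a world point X has camera coordinates R X + t; the wrist camera has in their place "T_tool_cam" (4x4, takes a point from camera to tool coordinates, whose origin is the TCP and whose axes are the flange's). Camera axes: x right, y down, z forward; pixel columns grow to the right and rows downward; lengths in m; the calibration is good to about 2 mm. A picture is of the moment at which its call begins: read the wrist's pose just before it. There is no depth.
- env.job_done(): hands the job in, once; it reports no verdict.
Trained networks look in the newest picture that a camera, given by its name, has taken for a name from the list of things; names that differ only in an ending like _2 or _b are one class to them, and where a whole thing is asked for, a point or a joint stands for the part that bears it (a point fixed in the world has none). Each returns a list of dicts, best first, with "confidence" (0 to 1); they miss things now and then, are a little off and sometimes report something else, mostly with a low value. They report only what shows in the picture. A call takes as long as a camera call. They do not tell look-alikes from the thing itself.
- env.spot_in(camera, target): "xy" ([column, row] in pixels, amid what is visible of it).
- env.masks_of(camera, target): "pixels" (420x560 bool, what is visible of it) and "xy" ([column, row] in pixels, amid what is visible of it).
The state is a dict: "clock": time; "joints": joint angles; "joint_vel": joint speeds; "joint_torque": joint torques, N m; "ee_pos": TCP position; "tool_rot": TCP orientation; "force": force on the tool from outside, world axes, zero at the start; "moment": the same for the moment, N m; "grip_width": finger opening in m.
Only numpy, scipy, OpenCV 4.12 (cv2) and the standard library are available. Lean on these libraries where they do the work, as an engineer would, in place of code of your own. Each camera call takes 0.05 s, during which the arm holds its last target.

### The job

A wooden handle blank lies in the guide channel of the blue screw clamp, but not all the way in. Gently slide it along the channel until its inner end is fully home against the end stop, then wind the crank clockwise to clamp it down, stop as soon as the orange tab pops out of the side of the frame without tightening much further, and let go. Leave the hammer, screwdriver, oil bottle and jar alone.

Things in the scene. Friction and masses are not known exactly. Their poses are not given: they have to be found in the camera images.
- clamp: blue screw clamp fixed on the bench; origin on the vertical screw axis at bench height, x along the channel to the end stop, z up. Channel floor is an aluminium plate, x -138 to +28, top 24 mm up, between guide rails 48 mm apart and 38 mm tall, x -135 to +30. Spine at x +45 to +95 (60 wide) and overarm back to x -30 top out at 115 mm. The crank is on top, the pad below
- stop (a point): centre of the end stop's face that looks to the clamp's -x, 30 mm from the screw axis and 35 mm above the bench; x axis as the clamp's
- blank_outer (a point): centre of the outer end face of the blank, the end sticking out of the clamp towards its -x, where it can be pushed; x axis along the blank towards the end stop. The blank is a light wooden board 190 mm long, 45 mm wide and 22 mm thick, loose and flat on the channel floor (24 to 46 mm above the bench)
- blank_inner (a point): centre of the inner end face of the blank, which must meet the end stop; x axis along the blank towards the stop
- handle_mid (a point): middle of the red upright crank handle (46 mm tall, 26 mm across, from 138 to 184 mm above the bench; this point 164 mm above). It spins freely on its pin and goes round the screw axis at a radius of 45 mm, staying at the same height; the flat steel crank arm below it tops out at 136 mm
- crank (a joint): crank angle, rad; grows as it is wound clockwise seen from above, lowering the pad 12 mm a turn. At 0 the handle stands on the clamp's -x side and the pad is 16 mm above the blank. It starts anywhere from 0 to 4.5, stays where it is left, and needs about 2.5 N at the handle when free, about 4 N at full load
- plate (a joint): how far the sprung aluminium plate under the blank has been pressed down, m: 0 while the pad (black disc, 34 mm across) is clear of the blank. The tab pops at about 0.004; above 0.0054 is overtightened. From first touch to the pop takes about a third of a turn (2.1 rad), from the pop to overtightened about 0.65 rad more
- tab (a joint): the orange indicator tab (34 by 16 mm), m: 0 while held inside the spine, creeping up to 3 mm as the load builds, 0.022 when popped out; it jumps out at the set force, and stays out
- tab_face (a point): outer face of the orange tab, on the side of the spine facing the clamp's -y, 80 mm above the bench; it moves to the clamp's -y when the tab pops
- hammer: bystander: hammer lying on the bench, origin under its middle
- screwdriver: bystander: screwdriver lying on the bench, origin under its middle
- oil: bystander: yellow oil bottle, 48 mm across and 120 mm tall, origin at the centre of its foot
- jar: bystander: glass jar with steel lid, 66 mm across and 75 mm tall, origin at the centre of its foot
Things that resemble listed ones, but are neither listed nor needed, are in the scene too. Of the things that look like the part that bears blank_outer, the smallest one is meant.

How it is judged:
By the outcome, as a careful person would: the job done as asked, in the order asked, and still so for the second after the job is handed in, with the robot touching nothing.
It also fails if it takes over 72 s, if anything falls off the work surface, if the arm or the gripper's body presses on something with over 40 N, if the wrist force passes 120 N, or if a joint passes its speed limit or range.

## Working session

There is one attempt and no reset: what is moved stays moved. The work goes in short steps, Python scripts to look and compute and a tool call to move; the robot and the scene stay as the last step left them, time stands still between calls to the robot, and variables do not carry over. Pictures are saved under pics/ and viewed, and the job is handed in when it is done.

Besides the shell and the picture viewer there is one more tool, called after "Request:" by a JSON object that holds its "method" and its "body", one argument or row to a line. drive_tool: Moves the arm, as the interface text tells. Its arguments: {"type":"object","properties":{"commands":{"type":"array"},"squeeze":{"type":"number"}},"required":["commands"]}

```bash
mkdir -p pics
cat > h.py <<'E'
import numpy as np, cv2
from cell import env
def save(n,c): cv2.imwrite(f'pics/{n}.png',c[:,:,::-1])
def K(s):
    f=210/np.tan(np.radians(s['fovy'])/2); return f,s['cx'],s['cy']
def ray(s,uv):
    f,cx,cy=K(s); d=np.array([(uv[0]-cx)/f,(uv[1]-cy)/f,1]); R=np.array(s['R']);t=np.array(s['t'])
    return -R.T@t, R.T@d
def atz(s,uv,z):
    o,d=ray(s,uv); return o+d*(z-o[2])/d[2]
def proj(s,X):
    f,cx,cy=K(s); c=np.array(s['R'])@np.array(X)+np.array(s['t']); return np.array([f*c[0]/c[2]+cx,f*c[1]/c[2]+cy])
E
python3 - <<'E'
from h import *
print(env.state())
for n in ['side','top','wrist']:
    s=env.snapshot(n); save(n+'0',s['color']); print(n,{k:v for k,v in s.items() if k!='color'})
    for t in ['clamp','blank_outer','handle_mid','tab_face','hammer','oil','jar','screwdriver']:
        print(t,[(np.round(d['xy']).tolist(),round(d['confidence'],2)) for d in env.spot_in(n,t)])
E
```

```text
{'clock': 0.0, 'joints': array([-7.37279864e+01,  6.67495989e+00,  8.26370144e+01, -4.28780726e-04,
        9.07563628e+01, -2.16532602e+00]), 'joint_vel': array([ 0.00558438,  0.09342991,  0.04211845,  0.05233107,  0.01007842,
       -0.00978899]), 'joint_torque': array([-1.57481991e-03, -7.31985426e+01, -6.32489991e+01, -3.51399319e-05,
        6.26137728e-03,  5.77163200e-05]), 'ee_pos': array([ 0.213479  , -0.64036316,  0.40393847]), 'tool_rot': array([-1.79931696e+02, -2.15353870e-03,  1.84373330e+01]), 'force': array([-0.05089059, -0.05943092,  0.39184882]), 'moment': array([ 0.03186203, -0.01346943,  0.00251642]), 'grip_width': 0.08527636004743286}
side {'fovy': 53.77492415155187, 'cx': 275.18750715891883, 'cy': 208.0278831698095, 'R': array([[-0.81260255, -0.58277797, -0.00685103],
       [-0.41030659,  0.58038458, -0.70342181],
       [ 0.41391497, -0.56879133, -0.71073963]]), 't': array([0.48079127, 0.32184468, 1.10181486])}
clamp [([255.0, 237.0], 0.68)]
blank_outer [([352.0, 242.0], 0.87), ([375.0, 184.0], 0.87), ([287.0, 212.0], 0.75)]
handle_mid []
tab_face [([260.0, 23
[... 612 characters left out ...]
 0.96), ([317.0, 212.0], 0.4)]
oil [([260.0, 127.0], 0.69), ([120.0, 223.0], 0.64)]
jar [([122.0, 224.0], 0.78)]
screwdriver [([255.0, 264.0], 0.56)]
wrist {'fovy': 69.89098361049997, 'cx': 278.50582124690555, 'cy': 205.5898236400369, 'T_tool_cam': array([[ 3.84104489e-05, -9.45791972e-01, -3.24773065e-01,
         8.28201372e-02],
       [ 9.99999832e-01, -1.51715724e-04,  5.60089417e-04,
        -5.97065398e-04],
       [-5.79001255e-04, -3.24773032e-01,  9.45791807e-01,
         3.05951939e-02],
       [ 0.00000000e+00,  0.00000000e+00,  0.00000000e+00,
         1.00000000e+00]])}
clamp []
blank_outer [([100.0, 20.0], 0.73)]
handle_mid []
tab_face []
hammer []
oil []
jar []
screwdriver []
```

View pics/side0.png

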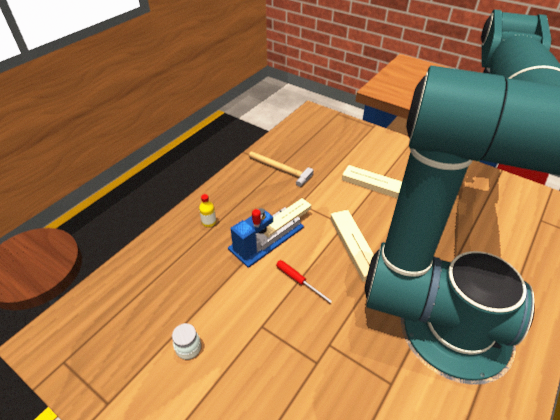

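View pics/top0.png

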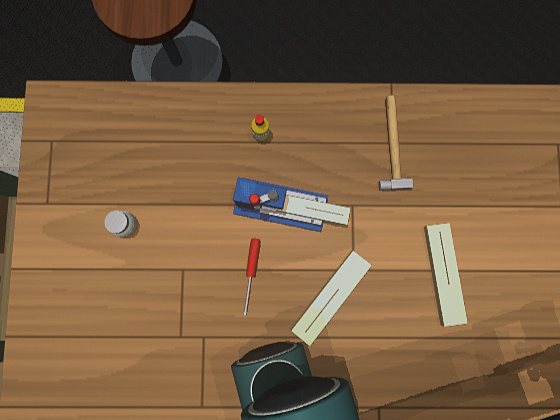

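Run:
```python
import cv2
a=cv2.imread('pics/top0.png')[150:330,190:490];cv2.imwrite('pics/topc.png',cv2.resize(a,None,fx=2.6,fy=2.6,interpolation=cv2.INTER_CUBIC))
a=cv2.imread('pics/side0.png')[140:300,180:420];cv2.imwrite('pics/sidec.png',cv2.resize(a,None,fx=3.3,fy=3.3,interpolation=cv2.INTER_CUBIC))
```

```text
(no output)
```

View pics/topc.png

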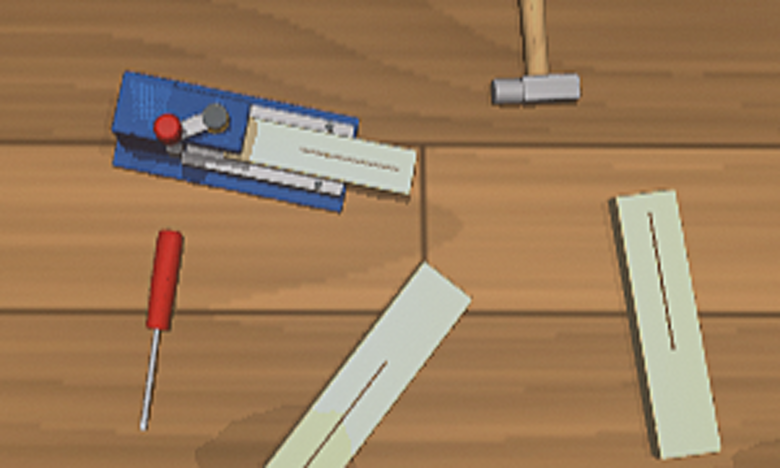

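View pics/sidec.png

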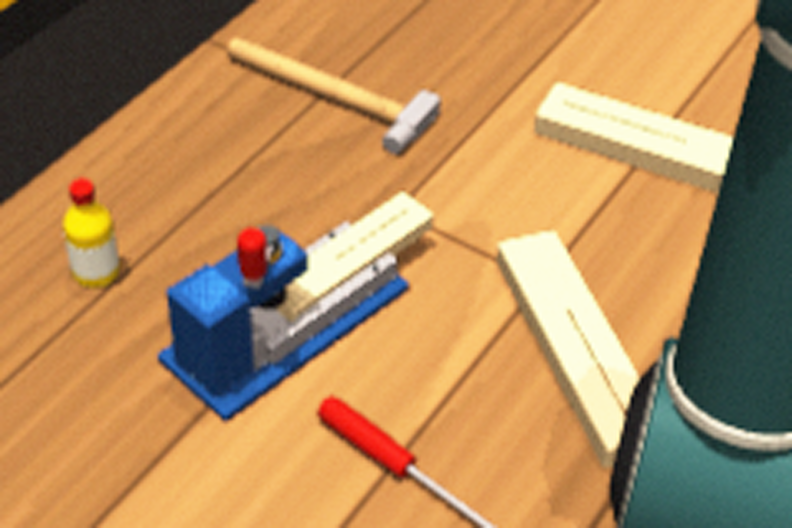

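Run:
```python
from h import *
s=env.snapshot('top')
c=lambda u,v:(u/2.6+190,v/2.6+150)
for n,uv,z in [('spineTL',c(125,72),.115),('spineBL',c(114,130),.115),('armR',c(255,95),.115),('armRb',c(243,155),.115),('handle',c(167,128),.184),('hub',c(216,117),.136),('bo1',c(416,149),.046),('bo2',c(409,192),.046),('baseTR',c(358,118),.0),('baseBR',c(343,212),.0),('baseBL',c(114,167),0)]:
    print(n,np.round(atz(s,uv,z),4))
print(env.state()['clock'])
```

```text
spineTL [0.6499 0.1395 0.115 ]
spineBL [0.594  0.1489 0.115 ]
armR [0.6284 0.016  0.115 ]
armRb [0.5708 0.0271 0.115 ]
handle [0.5848 0.0951 0.184 ]
hub [0.6033 0.0524 0.136 ]
bo1 [ 0.5877 -0.1464  0.046 ]
bo2 [ 0.5444 -0.1387  0.046 ]
baseTR [ 0.6268 -0.0932  0.    ]
baseBR [ 0.5285 -0.0769  0.    ]
baseBL [0.5741 0.1596 0.    ]
1.4
```

Request:
{"method": "drive_tool", "body": {
  "commands": [
    [0,[0,0,0],7.2],
    [0,[0,0,0],7.2],
    [0,[0,0,0],7.2],
    [0,[0,0,0],7.2],
    [0,[14,-36,0],0],
    [0,[14,-36,0],0],
    [0,[14,-36,0],0],
    [0,[14,-36,0],0],
    [0,[14,-36,0],0],
    [0,[14,-36,0],0],
    [0,[14,-36,0],0],
    [0,[14,-36,0],0]
  ]
}}

```text
clock: 2.6
ee_pos: [0.3759, -0.3757, 0.4049]
tool_rot: [180.0, -0.0, -10.4]
force: [0.8, -1.2, 0.7]
grip_width: 0.0002
```

Request:
{"method": "drive_tool", "body": {
  "commands": [
    [0,[14,-36,0],0],
    [0,[14,-36,0],0],
    [0,[14,-36,0],0],
    [0,[14,-36,0],0],
    [0,[14,-36,0],0],
    [0,[14,-36,0],0],
    [0,[0,0,0],0],
    [0,[0,0,0],0]
  ]
}}

```text
clock: 3.4
ee_pos: [0.4972, -0.1792, 0.4047]
tool_rot: [180.0, 0.0, -10.3]
force: [-0.8, -1.0, 0.7]
grip_width: 0.0002
```

```bash
cat >> h.py <<'E'
from scipy.spatial.transform import Rotation as Ro
def wrist():
    st=env.state(); s=env.snapshot('wrist'); T=np.array(s['T_tool_cam'])
    Rt=Ro.from_euler('xyz',st['tool_rot'],degrees=True).as_matrix()
    Rwc=Rt@T[:3,:3]; o=Rt@T[:3,3]+np.array(st['ee_pos'])
    s['R']=Rwc.T; s['t']=-Rwc.T@o; return s,st
E
python3 - <<'E'
from h import *
s,st=wrist(); save('w1',s['color']); print(st['clock'],st['ee_pos'],st['tool_rot'],st['force'],st['grip_width'])
o=np.array([.605,.051]);u=np.array([.18,.9836]);n=np.array([-.9836,.18])
im=s['color'].copy()
def P(x,y,z): 
    p=proj(s,[*(o+u*x+n*y),z]); cv2.circle(im,tuple(int(a) for a in p),2,(255,0,255),-1); return p
for x in(-30,95):
  for y in(-30,30): P(x/1e3,y/1e3,.115)
for x in(-135,):
  for y in(-24,24):P(x/1e3,y/1e3,.038)
for y in(-22.5,22.5):P(-.197,y/1e3,.046)
save('w1a',cv2.resize(im,(800,600)))
E
```

```text
3.4 [ 0.49717452 -0.17923288  0.40469556] [ 1.79994492e+02  2.88539243e-03 -1.02620169e+01] [-0.83475146 -0.98100633  0.72144613] 0.00024262300039676747
```

View pics/w1a.png

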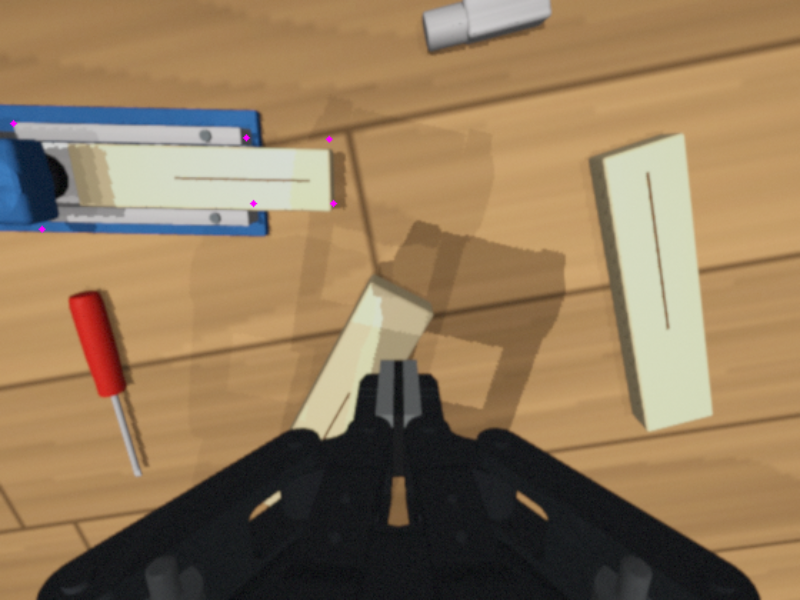

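Run:
```python
from h import *
s,st=wrist(); 
for n,uv,z in [('b1',(330,149),.046),('b2',(331,210),.046),('b3',(110,145),.046),('b4',(110,206),.046),('rail_t',(242,127),.038),('rail_b',(248,223),.038),('rail_tl',(17,124),.038)]:
    print(n,np.round(atz(s,(uv[0]*.7,uv[1]*.7),z),4))
im=s['color'][60:200,0:280]; save('w1c',cv2.resize(im,None,fx=2.8,fy=2.8,interpolation=cv2.INTER_CUBIC))
```

```text
b1 [ 0.5852 -0.1463  0.046 ]
b2 [ 0.5424 -0.137   0.046 ]
b3 [0.6163 0.0093 0.046 ]
b4 [0.5752 0.0264 0.046 ]
rail_t [ 0.6117 -0.0854  0.038 ]
rail_b [ 0.5433 -0.0693  0.038 ]
rail_tl [0.643  0.0751 0.038 ]
```

View pics/w1c.png

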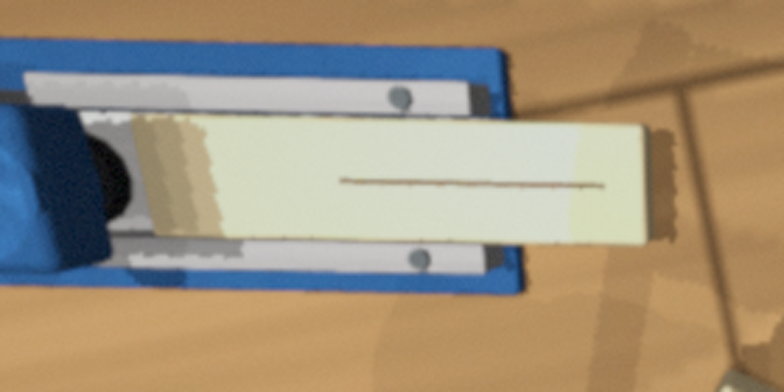

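Request:
{"method": "drive_tool", "body": {
  "commands": [
    [0,[0,0,0],0.7],
    [0,[20,-8,30],0],
    [0,[20,-8,30],0],
    [0,[18,-8,30],0],
    [0,[0,0,30],0],
    [0,[0,0,30],0],
    [0,[0,0,18],0],
    [0,[0,0,0],0],
    [0,[0,0,0],0]
  ]
}}

```text
clock: 4.4
ee_pos: [0.5584, -0.1681, 0.2374]
tool_rot: [180.0, -0.0, -11.1]
force: [0.4, 0.0, 1.0]
grip_width: -0.0003
```

Run:
```python
from h import *
s,st=wrist(); save('w2',cv2.resize(s['color'],(800,600))); print(st['clock'],st['ee_pos'],st['tool_rot'],st['force'])
```

```text
4.4 [ 0.5584144  -0.16805612  0.23736102] [ 1.79998141e+02 -8.25502719e-03 -1.11322977e+01] [0.42472623 0.02841361 1.00966674]
```

View pics/w2.png

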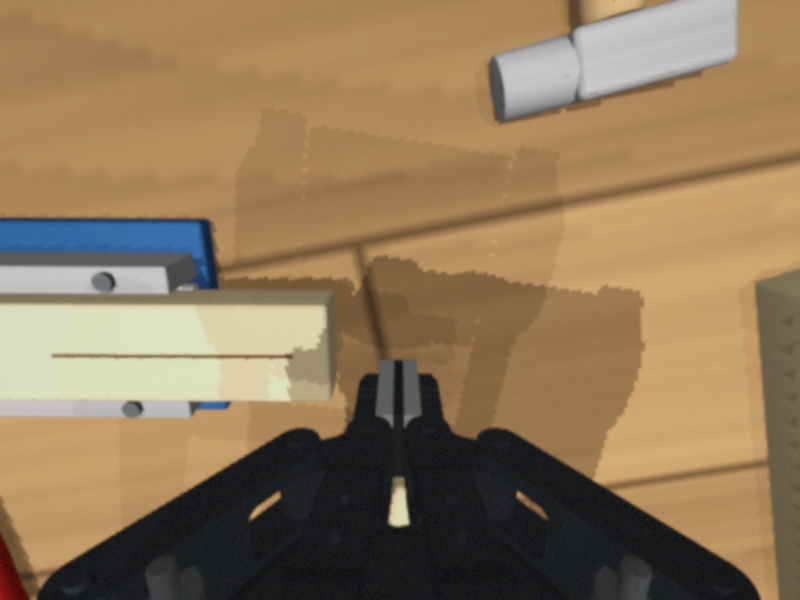

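Request:
{"method": "drive_tool", "body": {
  "commands": [
    [0,[0,0,16],0],
    [0,[0,0,15],0],
    [0,[0,0,0],0],
    [0,[0,-5,0],0],
    [0,[0,-5,0],0],
    [0,[0,-4,0],0],
    [0,[0,-2,0],0],
    [0,[0,-2,0],0],
    [0,[0,0,0],0]
  ]
}}

```text
clock: 5.35
ee_pos: [0.562, -0.1495, 0.2059]
tool_rot: [-180.0, -0.0, -11.0]
force: [0.1, 0.9, -0.2]
grip_width: -0.0
```

Run:
```python
from h import *
s,st=wrist(); save('w3',cv2.resize(s['color'],(800,600))); print(st['clock'],st['ee_pos'],st['tool_rot'],st['force'])
```

```text
5.35 [ 0.56201453 -0.14952283  0.20591933] [-1.79999746e+02 -1.86195876e-02 -1.10470733e+01] [ 0.10698326  0.92680834 -0.18446781]
```

View pics/w3.png

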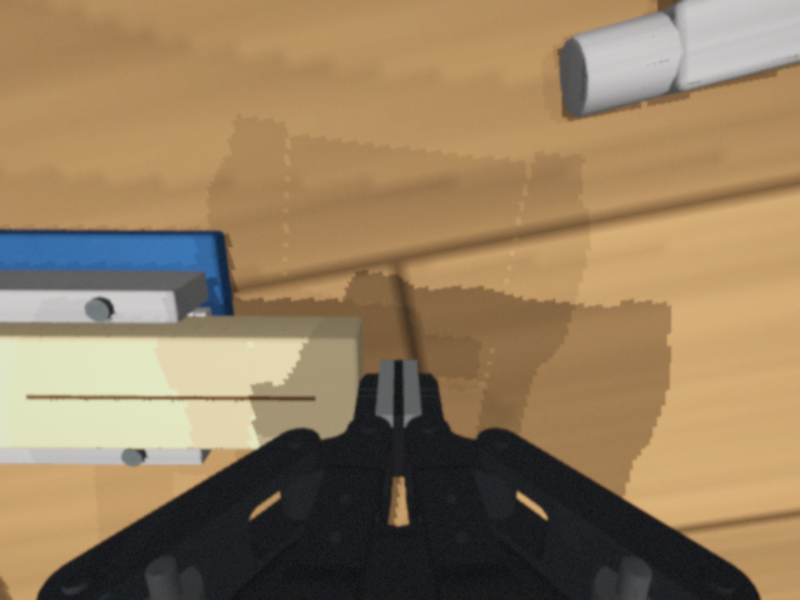

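Request:
{"method": "drive_tool", "body": {
  "commands": [
    [0,[0,-2,0],0],
    [0,[0,-2,0],0],
    [0,[0,-2,0],0],
    [0,[0,-2,0],0],
    [0,[0,-2,0],0],
    [0,[0,-2,0],0],
    [0,[0,-2,0],0],
    [0,[0,-2,0],0],
    [0,[0,-2,0],0],
    [0,[0,-2,0],0],
    [0,[0,-2,0],0],
    [0,[0,-2,0],0]
  ]
}}

```text
clock: 6.6
ee_pos: [0.5666, -0.126, 0.2057]
tool_rot: [-180.0, -0.0, -11.1]
force: [-0.3, -1.5, 1.4]
grip_width: -0.0003
```

Run:
```python
from h import *
s,st=wrist(); save('w4',cv2.resize(s['color'],(800,600))); print(st['clock'],st['ee_pos'],st['tool_rot'],st['force'])
```

```text
6.6 [ 0.56657458 -0.12602718  0.20573355] [-1.79999459e+02 -5.13782955e-03 -1.10614668e+01] [-0.32080211 -1.45298965  1.3959618 ]
```

View pics/w4.png

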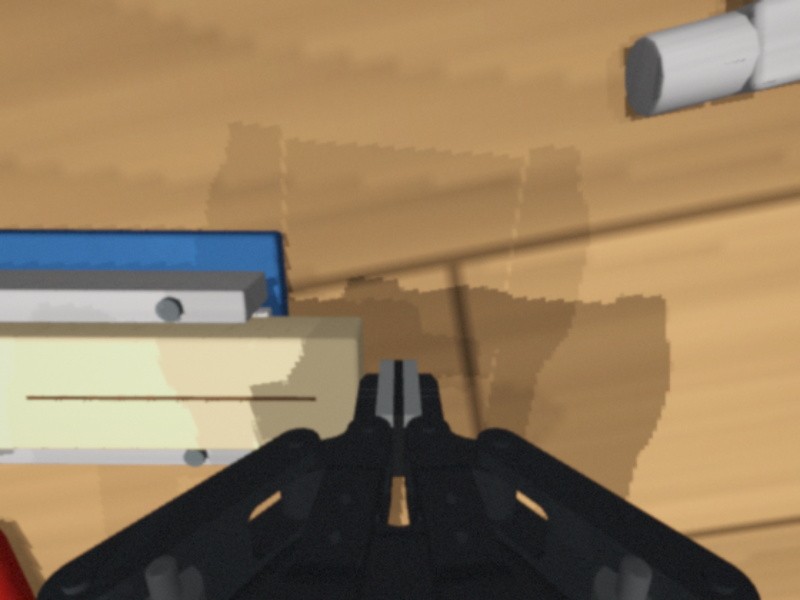

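Request:
{"method": "drive_tool", "body": {
  "commands": [
    [0,[0,-2,0],0],
    [0,[0,-2,0],0],
    [0,[0,-2,0],0],
    [0,[0,-2,0],0],
    [0,[0,-2,0],0],
    [0,[0,-1,0],0]
  ]
}}

```text
clock: 7.25
ee_pos: [0.5687, -0.1152, 0.2057]
tool_rot: [-180.0, 0.0, -11.1]
force: [-0.4, -2.0, 1.4]
grip_width: 0.0
```

Request:
{"method": "drive_tool", "body": {
  "commands": [
    [0,[0,-1,0],0],
    [0,[0,-1,0],0]
  ]
}}

```text
clock: 7.45
ee_pos: [0.569, -0.1134, 0.2057]
tool_rot: [180.0, -0.0, -11.1]
force: [1.3, -1.3, 1.0]
grip_width: -0.0
```

Request:
{"method": "drive_tool", "body": {
  "commands": [
    [0,[0,-1,0],0],
    [0,[0,0,0],0]
  ]
}}

```text
clock: 7.65
ee_pos: [0.5692, -0.1125, 0.2057]
tool_rot: [180.0, 0.0, -11.1]
force: [-1.4, -2.4, 1.4]
grip_width: -0.0001
```

Request:
{"method": "drive_tool", "body": {
  "commands": [
    [0,[0,-1,0],0],
    [0,[0,0,0],0]
  ]
}}

```text
clock: 7.85
ee_pos: [0.5693, -0.112, 0.2058]
tool_rot: [179.9, 0.0, -11.1]
force: [-2.0, -10.0, 0.6]
grip_width: 0.0001
```

Request:
{"method": "drive_tool", "body": {
  "commands": [
    [0,[0,-0.5,0],0],
    [0,[0,0,0],0]
  ]
}}

```text
clock: 8.05
ee_pos: [0.5693, -0.1119, 0.2057]
tool_rot: [179.9, 0.0, -11.1]
force: [-3.4, -12.9, 0.7]
grip_width: -0.0001
```

Run:
```python
from h import *
s,st=wrist(); save('w5',cv2.resize(s['color'],(800,600))); print(st['clock'],st['ee_pos'],st['tool_rot'],st['force'])
s=env.snapshot('top'); save('t5',cv2.resize(s['color'][150:260,210:380],None,fx=4.5,fy=4.5,interpolation=cv2.INTER_CUBIC))
s=env.snapshot('side'); save('s5',cv2.resize(s['color'][170:280,200:360],None,fx=5,fy=5,interpolation=cv2.INTER_CUBIC))
```

```text
8.05 [ 0.56932004 -0.11185402  0.2057391 ] [ 1.79867552e+02  3.50395036e-03 -1.10826547e+01] [ -3.35780319 -12.89564658   0.70051083]
```

View pics/w5.png

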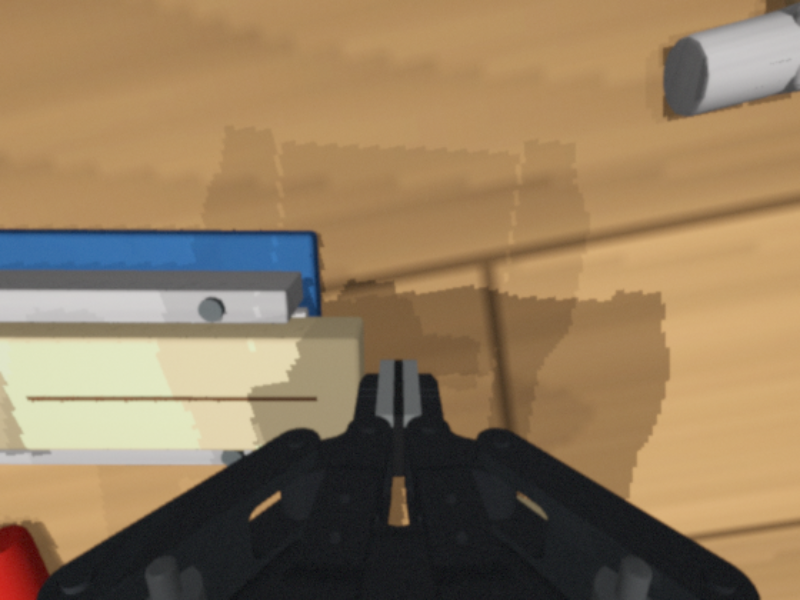

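View pics/s5.png

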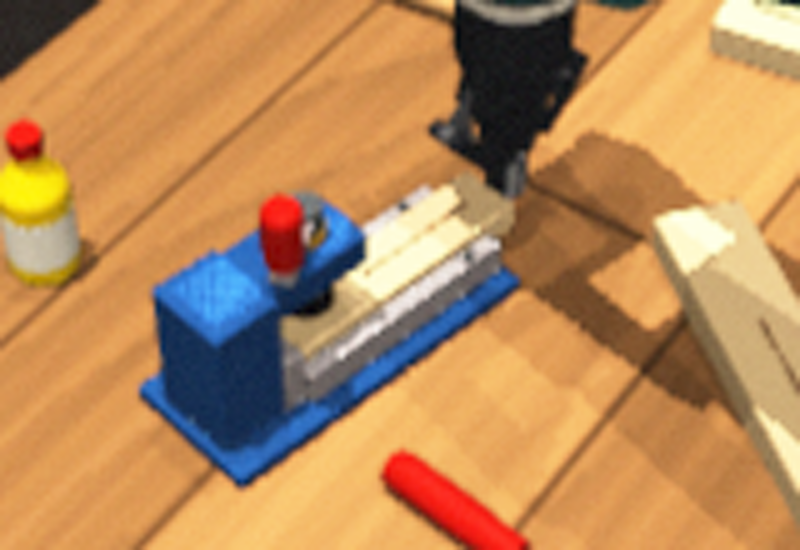

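Request:
{"method": "drive_tool", "body": {
  "commands": [
    [0,[0,8,0],0],
    [0,[0,8,0],0],
    [0,[0,0,-40],0],
    [0,[0,0,-40],0],
    [0,[0,0,-40],0],
    [0,[0,0,-40],0],
    [0,[0,0,-35],0],
    [60,[-20,-50,0],0],
    [60,[-20,-50,0],0],
    [60,[-20,-50,0],0],
    [60,[-20,-50,0],0],
    [60,[0,0,0],0]
  ]
}}

```text
clock: 9.4
ee_pos: [0.528, 0.0739, 0.4009]
tool_rot: [-179.9, 0.0, -10.8]
force: [0.6, -0.2, -0.5]
grip_width: 0.0599
```

Run:
```python
from h import *
env.snapshot('side')
s,st=wrist(); save('w6',cv2.resize(s['color'],(800,600))); print(st['clock'],st['ee_pos'],st['tool_rot'],st['force'],st['grip_width'])
print([ (d['xy'],d['confidence']) for d in env.spot_in('wrist','handle_mid')])
for d in env.masks_of('wrist','handle_mid')[:1]:
    ys,xs=np.where(d['pixels']); print(xs.min(),xs.max(),ys.min(),ys.max());
```

```text
9.45 [0.52857666 0.07194193 0.40086389] [-1.79965168e+02 -9.66269790e-03 -1.08361617e+01] [ 0.61930963 -0.97091188 -0.77692086] 0.059851901753078376
[([225.3, 151.6], 0.59)]
201 242 130 173
```

View pics/w6.png

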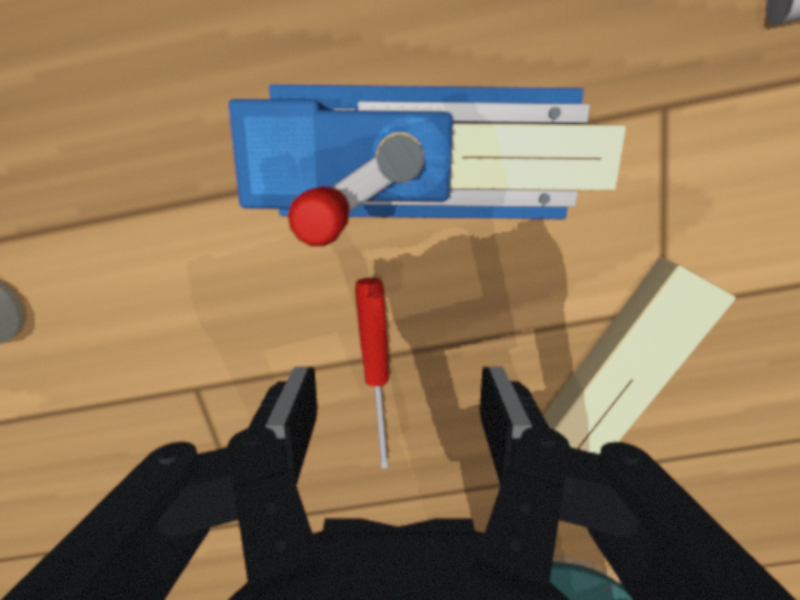

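Run:
```python
from h import *
s,st=wrist()
print(st['ee_pos'])
for n,uv,z in [('h',(319,215),.184),('hub140',(401,157),.140),('hub150',(401,157),.15),('armR1',(451,112),.115),('armR2',(451,201),.115),('sL1',(231,100),.115),('sL2',(240,208),.115),('bo1',(626,126),.046),('bo2',(614,190),.046)]:
    print(n,np.round(atz(s,(uv[0]*.7,uv[1]*.7),z),4))
```

```text
[0.52933776 0.06908382 0.40063172]
h [0.5895 0.0919 0.184 ]
hub140 [0.6051 0.0526 0.14  ]
hub150 [0.6053 0.0526 0.15  ]
armR1 [0.6223 0.0211 0.115 ]
armR2 [0.5748 0.0284 0.115 ]
sL1 [0.6513 0.1375 0.115 ]
sL2 [0.5947 0.1507 0.115 ]
bo1 [ 0.5928 -0.1072  0.046 ]
bo2 [ 0.5499 -0.0975  0.046 ]
```

Run:
```python
from h import *
for i in range(2):
    s,st=wrist(); print(st['clock'],st['ee_pos'],st['joint_vel'].round(1))
save('w7',cv2.resize(s['color'][50:190,130:340],None,fx=3.8,fy=3.8,interpolation=cv2.INTER_CUBIC))
```

```text
9.65 [0.52940907 0.06877376 0.40061811] [-0.5 -0.1  0.1 -0.1  0.   0.2]
9.7 [0.52943801 0.06866638 0.40057772] [-0.1  0.1 -0.   0.1  0.   0.2]
```

View pics/w7.png

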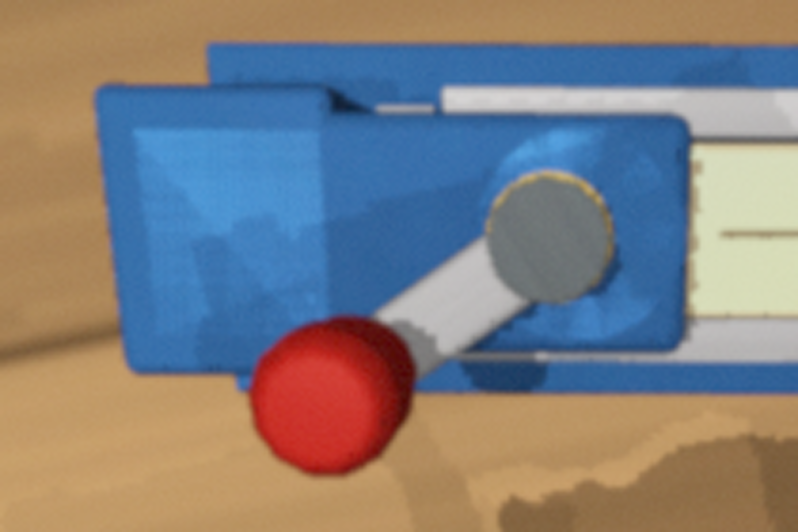

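Run:
```python
from h import *
s,st=wrist()
c=lambda u,v:(u/3.8+130,v/3.8+50)
h=atz(s,c(322,400),.184)
for n,uv,z in [('h',c(322,400),.184),('hub',c(550,236),.136),('hub',c(550,236),.145),('aR1',c(690,118),.115),('aR2',c(686,352),.115),('sL1',c(97,85),.115),('sL2',c(128,373),.115)]:
    print(n,np.round(atz(s,uv,z),4))
u=np.array([.191,.9816])
for hub in [(.6035,.052),(.605,.0495)]:
    d=h[:2]-np.array(hub); print(np.hypot(*d), np.degrees(np.arctan2(d[1],d[0])))
```

```text
h [0.5878 0.0974 0.184 ]
hub [0.6044 0.0567 0.136 ]
hub [0.6046 0.0566 0.145 ]
aR1 [0.621  0.0241 0.115 ]
aR2 [0.5741 0.0325 0.115 ]
sL1 [0.6507 0.1423 0.115 ]
sL2 [0.5935 0.1545 0.115 ]
0.048026052634314316 109.07721121962658
0.05088255687913735 109.75342885500582
```

Request:
{"method": "drive_tool", "body": {
  "commands": [
    [60,[18,-13,0],0],
    [60,[17,-13,0],0],
    [60,[17,-13,0],0],
    [60,[0,0,20],0],
    [60,[0,0,20],0],
    [60,[0,0,20],0],
    [60,[0,0,15],0],
    [60,[0,0,8],0],
    [60,[0,0,0],0],
    [60,[0,0,0],0]
  ]
}}

```text
clock: 10.8
ee_pos: [0.5878, 0.098, 0.3185]
tool_rot: [-180.0, -0.0, -11.1]
force: [0.7, -0.6, 0.1]
grip_width: 0.0599
```

Run:
```python
from h import *
s,st=wrist(); save('w8',cv2.resize(s['color'],(800,600))); print(st['clock'],st['ee_pos'],st['tool_rot'],st['force'],st['grip_width'])
```

```text
10.8 [0.58784989 0.0979715  0.31848576] [-1.79985317e+02 -3.97283877e-02 -1.10753376e+01] [ 0.65649026 -0.63674346  0.1285437 ] 0.05985312336025144
```

View pics/w8.png

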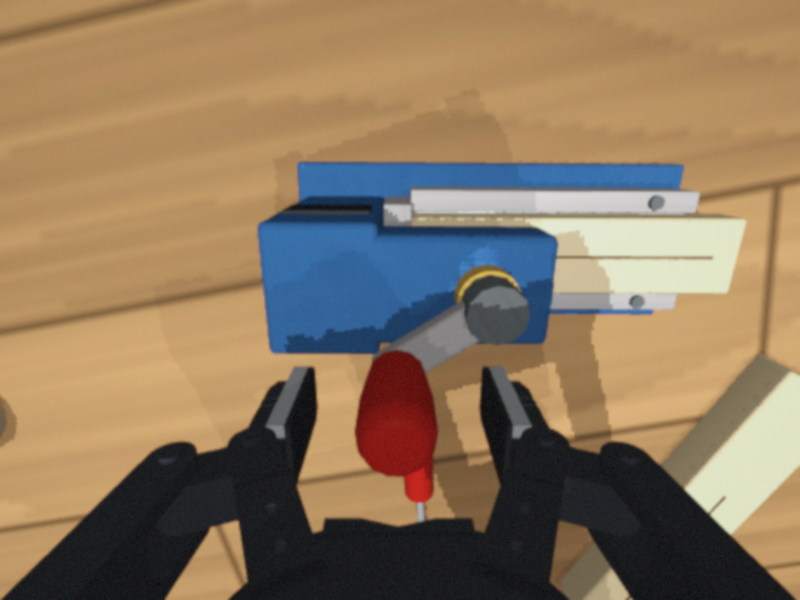

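Request:
{"method": "drive_tool", "body": {
  "commands": [
    [20,[0,0,0],0],
    [20,[0,0,0],0],
    [20,[0,0,0],0],
    [20,[0,0,0],0],
    [20,[0,0,0],0]
  ],
  "squeeze": 25
}}

```text
clock: 11.35
ee_pos: [0.5877, 0.0983, 0.3184]
tool_rot: [-180.0, -0.0, -11.0]
force: [-2.4, 3.3, 6.3]
grip_width: 0.0251
```

Run:
```python
import numpy as np
a=-122.5; 
P=lambda d:np.round(45*np.array([np.cos(np.radians(d)),np.sin(np.radians(d))]),1)
for c in range(5):
    print(c,a, [[20,[round(float(v),1) for v in P(a+6*(i+1))-P(a+6*i)]+[0],0] for i in range(12)]); a+=72
```

```text
0 -122.5 [[20, [4.1, -2.3, 0], 0], [20, [4.3, -1.9, 0], 0], [20, [4.5, -1.4, 0], 0], [20, [4.6, -0.9, 0], 0], [20, [4.7, -0.5, 0], 0], [20, [4.7, 0.1, 0], 0], [20, [4.7, 0.5, 0], 0], [20, [4.6, 1.0, 0], 0], [20, [4.5, 1.5, 0], 0], [20, [4.3, 2.0, 0], 0], [20, [4.0, 2.4, 0], 0], [20, [3.8, 2.8, 0], 0]]
1 -50.5 [[20, [3.5, 3.2, 0], 0], [20, [3.1, 3.5, 0], 0], [20, [2.8, 3.8, 0], 0], [20, [2.3, 4.1, 0], 0], [20, [1.9, 4.3, 0], 0], [20, [1.4, 4.5, 0], 0], [20, [0.9, 4.6, 0], 0], [20, [0.5, 4.7, 0], 0], [20, [-0.1, 4.7, 0], 0], [20, [-0.5, 4.7, 0], 0], [20, [-1.0, 4.6, 0], 0], [20, [-1.5, 4.5, 0], 0]]
2 21.5 [[20, [-2.0, 4.3, 0], 0], [20, [-2.4, 4.0, 0], 0], [20, [-2.8, 3.8, 0], 0], [20, [-3.2, 3.5, 0], 0], [20, [-3.5, 3.1, 0], 0], [20, [-3.8, 2.8, 0], 0], [20, [-4.1, 2.3, 0], 0], [20, [-4.3, 1.9, 0], 0], [20, [-4.5, 1.4, 0], 0], [20, [-4.6, 0.9, 0], 0], [20, [-4.7, 0.5, 0], 0], [20, [-4.7, -0.1, 0], 0]]
3 93.5 [[20, [-4.7, -0.5, 0], 0], [20, [-4.6, -1.0, 0], 0], [20, [-4.5, -1.5, 0], 0], [20, [-4.3, -2.0, 0], 0], [20, [-4.0, -2.4, 0], 0], [20, [-3.8, -2.8, 0], 0], [20, [-3.5, -3.2, 0], 0], [20, [-3.1, -3.5, 0], 0], [20, [-2.8, -3.8, 0], 0], [20, [-2.3, -4.1, 0], 0], [20, [-1.9, -4.3, 0], 0], [20, [-1.4, -4.5, 0], 0]]
4 165.5 [[20, [-0.9, -4.6, 0], 0], [20, [-0.5, -4.7, 0], 0], [20, [0.1, -4.7, 0], 0], [20, [0.5, -4.7, 0], 0], [20, [1.0, -4.6, 0], 0], [20, [1.5, -4.5, 0], 0], [20, [2.0, -4.3, 0], 0], [20, [2.4, -4.0, 0], 0], [20, [2.8, -3.8, 0], 0], [20, [3.2, -3.5, 0], 0], [20, [3.5, -3.1, 0], 0], [20, [3.8, -2.8, 0], 0]]
```

Request:
{"method": "drive_tool", "body": {
  "commands": [
    [20,[4.1,-2.3,0],0],
    [20,[4.3,-1.9,0],0],
    [20,[4.5,-1.4,0],0],
    [20,[4.6,-0.9,0],0]
  ]
}}

```text
clock: 11.75
ee_pos: [0.6062, 0.1017, 0.3184]
tool_rot: [-179.9, -0.0, -11.0]
force: [-2.2, 7.2, 6.2]
grip_width: 0.0254
```

```bash
cat >> h.py <<'E'
def rep(n=None):
    s,st=wrist(); p=st['ee_pos'][:2]-np.array([.604,.0565]); r=np.hypot(*p)*1e3
    phi=(-np.degrees(np.arctan2(p[1],p[0]))-11+180)%360-180
    er=p/np.hypot(*p); F=st['force']; et=np.array([er[1],-er[0]])
    print('t',st['clock'],'r',r.round(1),'phi',phi.round(1),'Frad',(F[:2]@er).round(1),'Ftan',(F[:2]@et).round(1),'Fz',F[2].round(1),st['ee_pos'].round(4),st['grip_width'].round(4))
    if n: save(n,cv2.resize(s['color'],(800,600)))
    return s
E
python3 -c "
from h import *
rep('w9')"
```

```text
Traceback (most recent call last):
  File "h.py", line 23, in rep
    print('t',st['clock'],'r',r.round(1),'phi',phi.round(1),'Frad',(F[:2]@er).round(1),'Ftan',(F[:2]@et).round(1),'Fz',F[2].round(1),st['ee_pos'].round(4),st['grip_width'].round(4))
                                                                                                                                                           ^^^^^^^^^^^^^^^^^^^^^^
AttributeError: 'float' object has no attribute 'round'
```

```bash
sed -i "s/st\['grip_width'\].round(4)/round(st['grip_width'],4)/" h.py
python3 -c "
from h import *
rep('w9')"
```

```text
t 11.8 r 45.3 phi -97.6 Frad 7.0 Ftan -1.4 Fz 5.6 [0.6067 0.1017 0.3184] 0.025
```

View pics/w9.png

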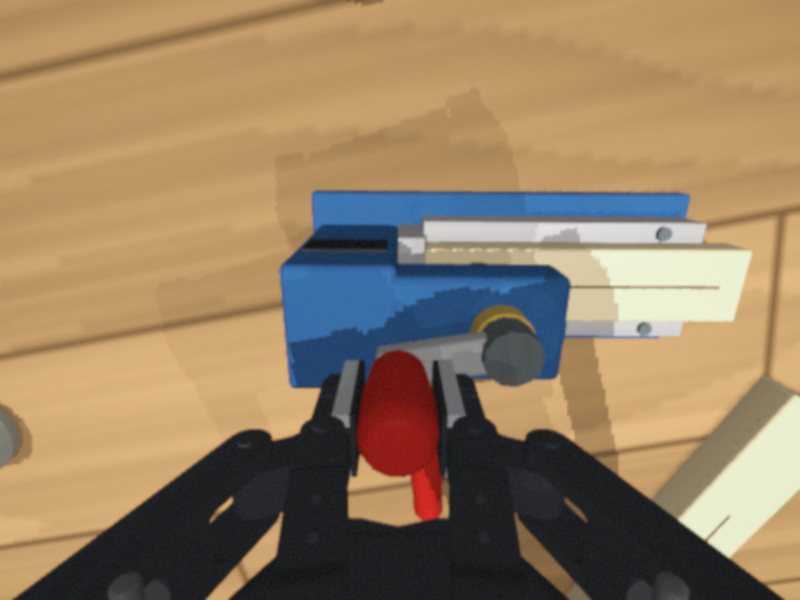

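Request:
{"method": "drive_tool", "body": {
  "commands": [
    [20,[4.7,-1.0,0],0],
    [20,[4.7,0.1,0],0],
    [20,[4.7,0.5,0],0],
    [20,[4.6,1.0,0],0],
    [20,[4.5,1.5,0],0],
    [20,[4.3,2.0,0],0],
    [20,[4.0,2.4,0],0],
    [20,[3.8,2.8,0],0]
  ]
}}

```text
clock: 12.65
ee_pos: [0.6394, 0.0857, 0.3184]
tool_rot: [-179.9, -0.1, -11.0]
force: [3.3, 6.1, 3.8]
grip_width: 0.0249
```

```bash
python3 -c "
from h import *
rep()"
```

```text
t 12.65 r 45.9 phi -50.6 Frad 6.4 Ftan -2.6 Fz 3.8 [0.6394 0.0857 0.3184] 0.0249
```

Request:
{"method": "drive_tool", "body": {
  "commands": [
    [20,[3.9,2.8,0],0],
    [20,[3.1,3.5,0],0],
    [20,[2.8,3.8,0],0],
    [20,[2.3,4.1,0],0],
    [20,[1.9,4.3,0],0],
    [20,[1.4,4.5,0],0],
    [20,[0.9,4.6,0],0],
    [20,[0.5,4.7,0],0],
    [20,[-0.1,4.7,0],0],
    [20,[-0.5,4.7,0],0],
    [20,[-1.0,4.6,0],0],
    [20,[-1.5,4.5,0],0]
  ]
}}

```text
clock: 13.9
ee_pos: [0.6428, 0.0325, 0.3184]
tool_rot: [-180.0, -0.1, -11.1]
force: [1.6, 2.1, 5.6]
grip_width: 0.025
```

```bash
python3 -c "
from h import *
rep('w10')"
```

```text
t 13.9 r 45.7 phi 20.8 Frad 0.3 Ftan -2.7 Fz 5.6 [0.6428 0.0325 0.3184] 0.025
```

View pics/w10.png

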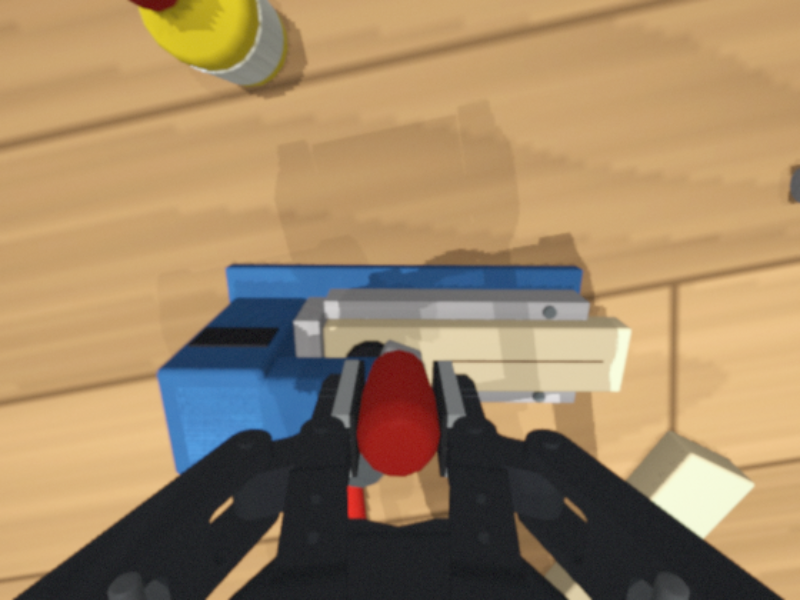

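Request:
{"method": "drive_tool", "body": {
  "commands": [
    [20,[-2.0,4.3,0],0],
    [20,[-2.4,4.0,0],0],
    [20,[-2.8,3.8,0],0],
    [20,[-3.2,3.5,0],0],
    [20,[-3.5,3.1,0],0],
    [20,[-3.8,2.8,0],0],
    [20,[-4.1,2.3,0],0],
    [20,[-4.3,1.9,0],0],
    [20,[-4.5,1.4,0],0],
    [20,[-4.6,0.9,0],0],
    [20,[-4.7,0.5,0],0],
    [20,[-4.7,-0.1,0],0]
  ]
}}

```text
clock: 15.15
ee_pos: [0.5935, 0.0135, 0.3184]
tool_rot: [-180.0, -0.1, -11.1]
force: [3.7, 4.0, 4.5]
grip_width: 0.0254
```

```bash
python3 -c "
from h import *
rep()"
```

```text
t 15.15 r 44.3 phi 92.7 Frad -4.8 Ftan -2.6 Fz 4.5 [0.5935 0.0135 0.3184] 0.0254
```

Request:
{"method": "drive_tool", "body": {
  "commands": [
    [20,[-4.7,-1.1,0],0],
    [20,[-4.6,-1.0,0],0],
    [20,[-4.5,-1.5,0],0],
    [20,[-4.3,-2.0,0],0],
    [20,[-4.0,-2.4,0],0],
    [20,[-3.8,-2.8,0],0],
    [20,[-3.5,-3.2,0],0],
    [20,[-3.1,-3.5,0],0],
    [20,[-2.8,-3.8,0],0],
    [20,[-2.3,-4.1,0],0],
    [20,[-1.9,-4.3,0],0],
    [20,[-1.4,-4.5,0],0]
  ]
}}

```text
clock: 16.4
ee_pos: [0.5601, 0.0546, 0.3184]
tool_rot: [180.0, -0.1, -11.1]
force: [2.9, -2.2, 5.9]
grip_width: 0.0251
```

```bash
python3 -c "
from h import *
rep('w11')"
```

```text
t 16.4 r 43.9 phi 166.5 Frad -2.8 Ftan -2.3 Fz 5.9 [0.5601 0.0546 0.3184] 0.0251
```

View pics/w11.png

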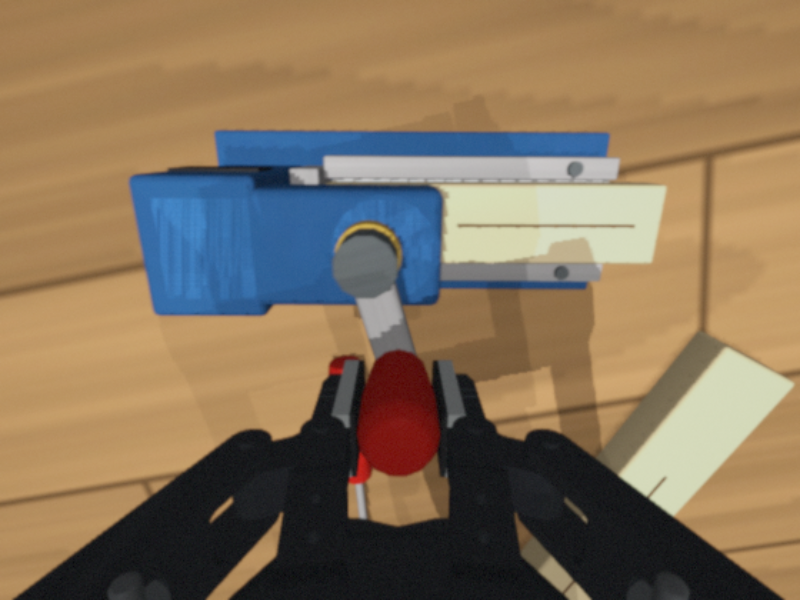

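Request:
{"method": "drive_tool", "body": {
  "commands": [
    [20,[-0.9,-4.6,0],0],
    [20,[-0.5,-4.7,0],0],
    [20,[0.1,-4.7,0],0],
    [20,[0.5,-4.7,0],0],
    [20,[1.0,-4.6,0],0],
    [20,[1.5,-4.5,0],0],
    [20,[2.0,-4.3,0],0],
    [20,[2.4,-4.0,0],0],
    [20,[2.8,-3.8,0],0],
    [20,[3.2,-3.5,0],0],
    [20,[3.5,-3.1,0],0],
    [20,[3.8,-2.8,0],0]
  ]
}}

```text
clock: 17.65
ee_pos: [0.5886, 0.0992, 0.3183]
tool_rot: [179.9, -0.0, -11.1]
force: [-1.4, -2.8, 7.4]
grip_width: 0.0251
```

```bash
python3 -c "
from h import *
rep('w12')
a=237.5
P=lambda d:np.round(45*np.array([np.cos(np.radians(d)),np.sin(np.radians(d))]),1)
for st,n in ((6,12),(4,14)):
  for i in range(n):
    print(a+st, np.round(P(a+st)-P(a),1).tolist()); a+=st
"
```

```text
t 17.65 r 45.4 phi -120.8 Frad -2.2 Ftan -2.3 Fz 7.4 [0.5886 0.0992 0.3183] 0.0251
243.5 [4.1, -2.3]
249.5 [4.3, -1.9]
255.5 [4.5, -1.4]
261.5 [4.6, -0.9]
267.5 [4.7, -0.5]
273.5 [4.7, 0.1]
279.5 [4.7, 0.5]
285.5 [4.6, 1.0]
291.5 [4.5, 1.5]
297.5 [4.3, 2.0]
303.5 [4.0, 2.4]
309.5 [3.8, 2.8]
313.5 [2.4, 2.1]
317.5 [2.2, 2.2]
321.5 [2.0, 2.4]
325.5 [1.9, 2.5]
329.5 [1.7, 2.7]
333.5 [1.5, 2.7]
337.5 [1.3, 2.9]
341.5 [1.1, 2.9]
345.5 [0.9, 3.0]
349.5 [0.6, 3.1]
353.5 [0.5, 3.1]
357.5 [0.3, 3.1]
361.5 [0.0, 3.2]
365.5 [-0.2, 3.1]
```

View pics/w12.png

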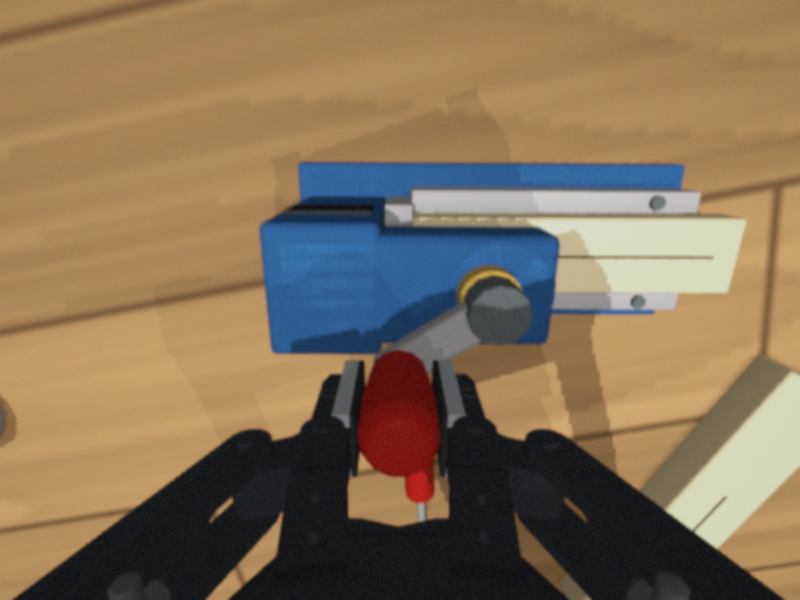

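Request:
{"method": "drive_tool", "body": {
  "commands": [
    [20,[4.1,-2.3,0],0],
    [20,[4.3,-1.9,0],0],
    [20,[4.5,-1.4,0],0],
    [20,[4.6,-0.9,0],0],
    [20,[4.7,-0.5,0],0],
    [20,[4.7,0.1,0],0]
  ]
}}

```text
clock: 18.3
ee_pos: [0.6163, 0.1009, 0.3184]
tool_rot: [180.0, -0.0, -11.1]
force: [-3.0, -0.1, 8.3]
grip_width: 0.0253
```

```bash
cat >> h.py <<'E'
def orange(n):
    s=rep(n); hsv=cv2.cvtColor(s['color'],cv2.COLOR_RGB2HSV)
    m=((hsv[:,:,0]>5)&(hsv[:,:,0]<18)&(hsv[:,:,1]>190)&(hsv[:,:,2]>120)); ys,xs=np.where(m)
    print('orange px',m.sum(), (np.median(xs)/.7,np.median(ys)/.7) if len(xs) else '', [ (np.round(d['xy'])/.7,d['confidence']) for d in env.spot_in('wrist','tab_face')])
E
python3 -c "
from h import *
orange('w13')"
```

```text
t 18.3 r 46.1 phi -85.5 Frad -0.9 Ftan -2.8 Fz 8.3 [0.6163 0.1009 0.3184] 0.0253
orange px 0  []
```

View pics/w13.png

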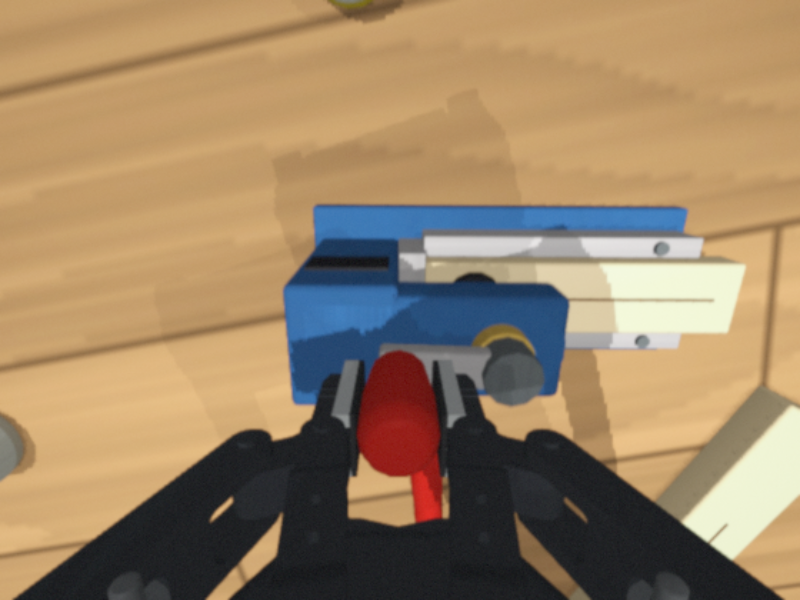

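Request:
{"method": "drive_tool", "body": {
  "commands": [
    [20,[4.7,0.5,0],0],
    [20,[4.6,1.0,0],0],
    [20,[4.5,1.5,0],0]
  ]
}}

```text
clock: 18.7
ee_pos: [0.6292, 0.0954, 0.3184]
tool_rot: [180.0, -0.0, -11.1]
force: [-3.9, -0.1, 8.4]
grip_width: 0.025
```

```bash
python3 -c "
from h import *
orange('w14')"
```

```text
t 18.7 r 46.4 phi -68.0 Frad -2.2 Ftan -3.2 Fz 8.4 [0.6292 0.0954 0.3184] 0.025
orange px 0  [(array([612.85714286, 307.14285714]), 0.61)]
```

Request:
{"method": "drive_tool", "body": {
  "commands": [
    [20,[4.3,2.0,0],0],
    [20,[4.0,2.4,0],0]
  ]
}}

```text
clock: 19.0
ee_pos: [0.6365, 0.0896, 0.3184]
tool_rot: [-180.0, -0.0, -11.1]
force: [-2.2, 3.6, 7.7]
grip_width: 0.025
```

```bash
python3 -c "
from h import *
orange('w15')"
```

```text
t 19.0 r 46.4 phi -56.5 Frad 1.0 Ftan -4.1 Fz 7.7 [0.6365 0.0896 0.3184] 0.025
orange px 318 (np.float64(335.7142857142857), np.float64(302.8571428571429)) [(array([338.57142857, 302.85714286]), 0.82), (array([600.        , 314.28571429]), 0.39)]
```

View pics/w15.png

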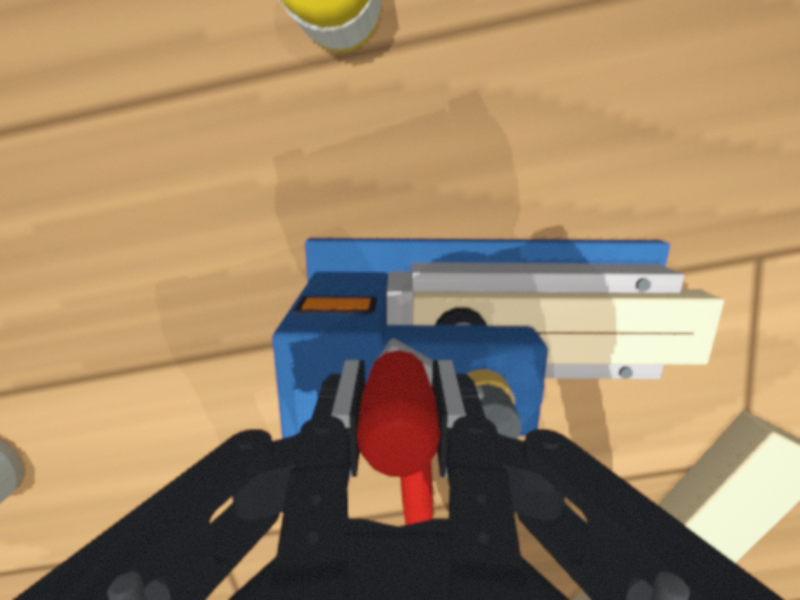

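Request:
{"method": "drive_tool", "body": {
  "commands": [
    [20,[0,0,0],0]
  ]
}}

```text
clock: 19.2
ee_pos: [0.6367, 0.0893, 0.3184]
tool_rot: [180.0, -0.1, -11.1]
force: [2.9, -0.5, 7.0]
grip_width: 0.0251
```

```bash
python3 -c "
from h import *
orange('w16')"
```

```text
t 19.2 r 46.3 phi -56.1 Frad 1.7 Ftan 2.4 Fz 7.0 [0.6367 0.0893 0.3184] 0.0251
orange px 314 (np.float64(335.7142857142857), np.float64(304.2857142857143)) [(array([335.71428571, 302.85714286]), 0.55)]
```

View pics/w16.png

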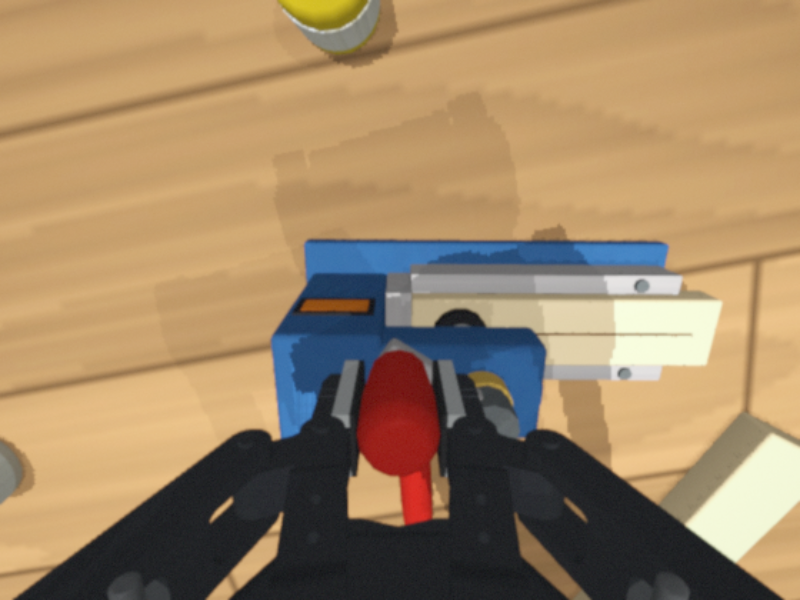

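Request:
{"method": "drive_tool", "body": {
  "commands": [
    [20,[2.0,1.4,0],0],
    [20,[1.9,1.5,0],0]
  ]
}}

```text
clock: 19.5
ee_pos: [0.6398, 0.086, 0.3184]
tool_rot: [-180.0, -0.0, -11.1]
force: [-1.6, 2.6, 7.3]
grip_width: 0.0251
```

```bash
python3 -c "
from h import *
orange('w17')"
```

```text
t 19.5 r 46.4 phi -50.5 Frad 0.4 Ftan -3.0 Fz 7.3 [0.6398 0.086  0.3184] 0.0251
orange px 358 (np.float64(330.0), np.float64(311.42857142857144)) [(array([331.42857143, 307.14285714]), 0.94), (array([414.28571429, 497.14285714]), 0.68)]
```

Request:
{"method": "drive_tool", "body": {
  "commands": [
    [20,[1.8,1.6,0],0],
    [20,[1.7,1.6,0],0]
  ]
}}

```text
clock: 19.8
ee_pos: [0.6426, 0.0822, 0.3184]
tool_rot: [-180.0, -0.0, -11.1]
force: [-1.9, 4.2, 6.7]
grip_width: 0.0248
```

```bash
python3 -c "
from h import *
orange('w18')"
```

```text
t 19.8 r 46.4 phi -44.7 Frad 0.7 Ftan -4.6 Fz 6.7 [0.6426 0.0822 0.3184] 0.0248
orange px 379 (np.float64(322.8571428571429), np.float64(317.14285714285717)) [(array([327.14285714, 314.28571429]), 0.58)]
```

View pics/w18.png

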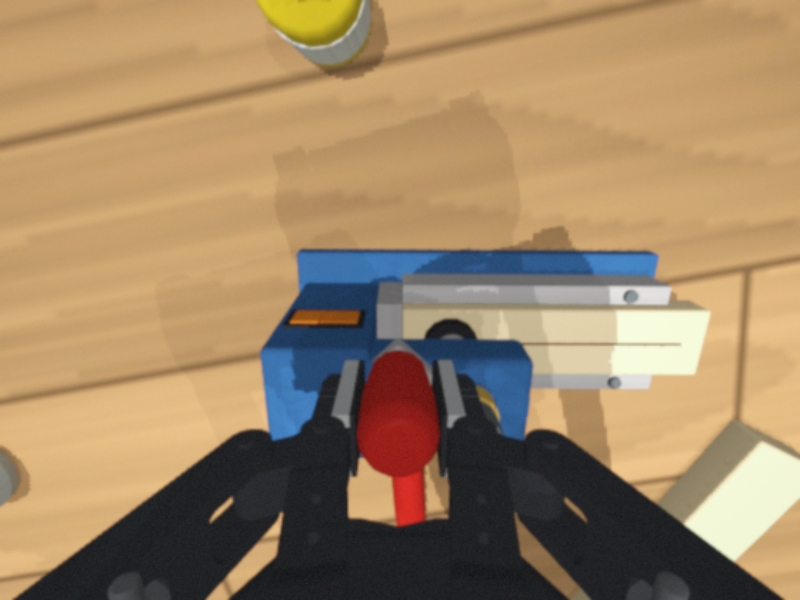

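Request:
{"method": "drive_tool", "body": {
  "commands": [
    [20,[1.7,1.7,0],0],
    [20,[1.6,1.8,0],0]
  ]
}}

```text
clock: 20.1
ee_pos: [0.6451, 0.0782, 0.3183]
tool_rot: [-180.0, -0.0, -11.1]
force: [-2.2, 2.1, 7.4]
grip_width: 0.0251
```

```bash
python3 -c "
from h import *
orange('w19')"
```

```text
t 20.1 r 46.5 phi -38.8 Frad -1.0 Ftan -2.9 Fz 7.4 [0.6451 0.0782 0.3183] 0.0251
orange px 401 (np.float64(318.5714285714286), np.float64(322.8571428571429)) [(array([320., 320.]), 0.98)]
```

Request:
{"method": "drive_tool", "body": {
  "commands": [
    [20,[1.5,1.9,0],0],
    [20,[1.4,2.0,0],0]
  ]
}}

```text
clock: 20.4
ee_pos: [0.6472, 0.0738, 0.3183]
tool_rot: [-180.0, -0.0, -11.1]
force: [-2.6, 2.6, 7.8]
grip_width: 0.0252
```

```bash
python3 -c "
from h import *
orange('w20')"
```

```text
t 20.4 r 46.5 phi -32.8 Frad -1.5 Ftan -3.4 Fz 7.8 [0.6472 0.0738 0.3183] 0.0252
orange px 1530 (np.float64(308.5714285714286), np.float64(311.42857142857144)) [(array([307.14285714, 307.14285714]), 0.79)]
```

View pics/w20.png

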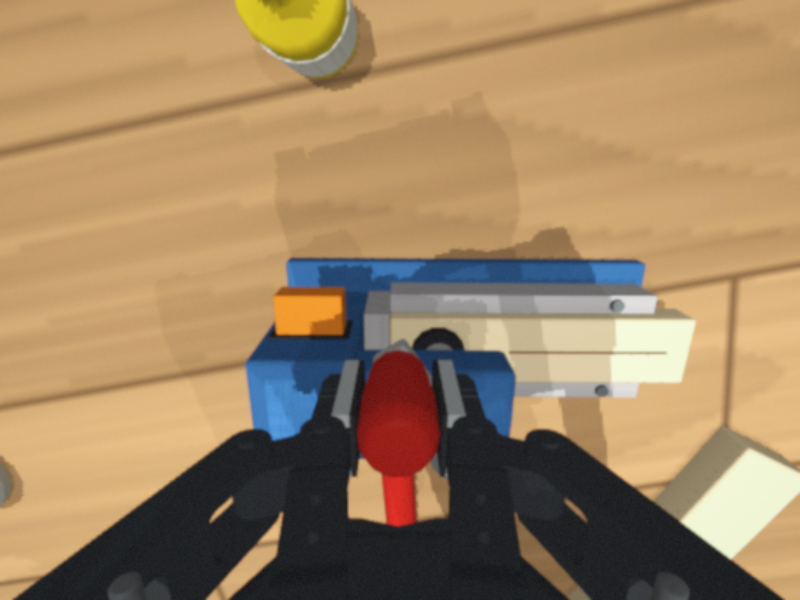

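Popped: the orange block now stands out at (310,311), and its pixel count jumped from 401 to 1530. I'll release now.

Request:
{"method": "drive_tool", "body": {
  "commands": [
    [55,[0,0,0],0],
    [55,[0,0,0],0],
    [55,[0,0,0],0],
    [55,[0,0,0],0],
    [55,[0,0,-15],0],
    [55,[0,0,-30],0],
    [55,[0,0,-35],0],
    [55,[-20,0,-20],0],
    [55,[-20,0,0],0],
    [55,[-20,0,0],0],
    [55,[0,0,0],0],
    [55,[0,0,0],0]
  ]
}}

```text
clock: 21.7
ee_pos: [0.588, 0.0853, 0.419]
tool_rot: [-180.0, -0.1, -11.0]
force: [-0.4, -0.6, 0.0]
grip_width: 0.0553
```

```bash
python3 -c "
from h import *
orange('w21')
s=env.snapshot('side'); save('s21',cv2.resize(s['color'][130:340,180:380],None,fx=2.8,fy=2.8,interpolation=cv2.INTER_CUBIC))
"
```

```text
t 21.7 r 33.0 phi -130.0 Frad -0.3 Ftan -0.6 Fz 0.0 [0.588  0.0853 0.419 ] 0.0553
orange px 22 (np.float64(355.7142857142857), np.float64(180.71428571428572)) [(array([332.85714286, 172.85714286]), 0.96)]
```

View pics/w21.png

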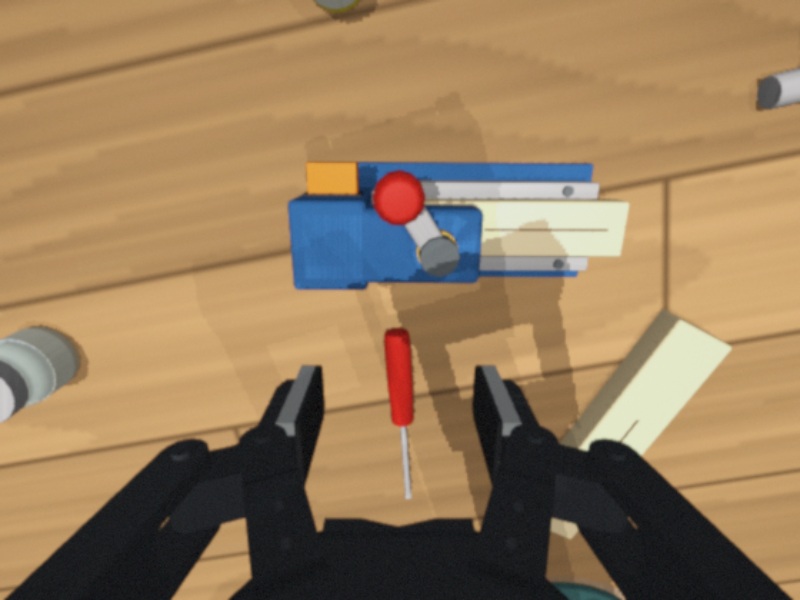

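View pics/s21.png

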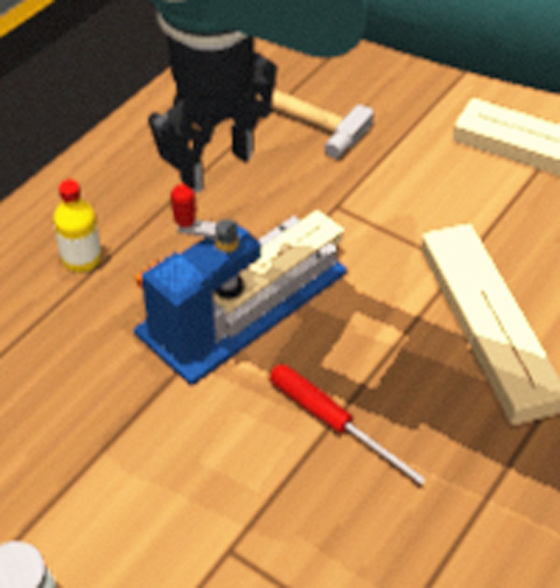

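```bash
python3 -c "
from h import *
print(env.job_done())"
```

```text
the job is handed in; nothing more can be done
None
```

The blank is pushed home and clamped, the orange tab is out, the gripper has let go, and the job is handed in. The clock read 21.7 s at the last check before hand-in, out of 72 s.

- **Blank:** I pushed it in with closed fingers until the force rose from about 2 N to 13 N and it stopped moving. Its outer end then stood about 26 mm past the rail ends, and about 25 mm is expected when it is home. The last wrist picture shows it still seated against the stop.
- **Crank:** I gripped the red handle and wound clockwise about 1¼ turns, the last part in steps of about 6°. The tab was first seen fully out at a crank angle of about 597°, close to the 600° I expected. I stopped there, so any overshoot past the pop is at most about 6°.
- **Final check:** The last wrist picture shows the tab still out and the gripper clear. Force on the tool was close to zero. I did not deliberately touch anything else, and the hammer, screwdriver, oil bottle and jar look undisturbed in the last pictures.
- **Disagreements:** My colour count for orange fell to 22 pixels in the final picture, because the tab looks brighter from that height. The picture itself and the detector (0.96) both show the tab out. The detector also gave a few false tab hits while I was winding, which I ignored.

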